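# Latch the full power pack into the one-way dock

### The job

Of the three identical black power packs one is full and two are empty housings: lift them to find the heavy one, lay that one lengthwise in the open mouth of the metal dock and push it in until the sprung pawl clicks out behind its end and keeps it from coming back. Push with feeling: the sprung plate at the back must give a little but must not be driven onto its hard stop. Keep the packs upright, leave the empty ones standing on the bench, and leave the other things alone.

Things in the scene. Friction and masses are not known exactly. Their poses are not given: they have to be found in the camera images.
- pack_a: Black closed power pack, a block 50 (its x) x 95 (its y) x 32 mm high; origin at the centre of its underside. Three look alike, in a row at random places, long way roughly along world y: one full (0.40 to 0.46 kg), two empty housings (0.12 to 0.17 kg). Only lifting tells which.
- pack_b: Black closed power pack, a block 50 (its x) x 95 (its y) x 32 mm high; origin at the centre of its underside. Three look alike, in a row at random places, long way roughly along world y: one full (0.40 to 0.46 kg), two empty housings (0.12 to 0.17 kg). Only lifting tells which.
- pack_c: Black closed power pack, a block 50 (its x) x 95 (its y) x 32 mm high; origin at the centre of its underside. Three look alike, in a row at random places, long way roughly along world y: one full (0.40 to 0.46 kg), two empty housings (0.12 to 0.17 kg). Only lifting tells which.
- dock: Fixed metal dock: base plate 6 mm thick, 327 mm long (its x -178 to +149 mm), 86 mm wide, with guide walls 8 mm thick, tops 18 mm above the bench. Origin at bench level on the channel's centre line; a pack slides in along +x (roughly world -y), long way along x, lying on the base plate (so it then reaches from 6 to 38 mm above the bench).
- dock_mouth (a point): Point on the base plate (6 mm above the bench), at x = -125 mm of the dock: where the centre of the pack's underside belongs when it is laid in from above. The mouth is open at the top, 62 mm wide from dock x = -176 to -83 mm, then narrows to 53 mm at -62 mm.
- latch_middle (a point): Point on the base plate at dock x = 0: the middle place of the latch unit (pawl and back plate together), which is clamped anywhere within 15 mm either way along x. Where is not reported: feel or see. In the middle place the pawl on the +y wall reaches in from x = -30 to 0 mm, standing 8 mm into the channel at its tip (x = 0).
- plate_middle (a point): Point on the base plate at dock x = +90 mm: the back plate's face at rest if the latch unit is in its middle place. A hood (42 to 46 mm above the bench, from 8 mm before this face to 40 mm behind it, moving with the latch unit) covers the channel: the pack must be slid under it.
- pawl (a joint): Sprung pawl, rad: 0 = standing out into the channel, about 0.15 to 0.2 = pressed aside by a passing pack. It springs back once the pack's rear end has passed its tip, then blocks the pack. It is below 18 mm: fingertips 20 mm or more above the bench push the pack's rear end past it without touching it.
- back_plate (a joint): Sprung plate at the deep end, m: 0 = at rest, grows as the pack presses it: 3 N at first touch plus 1 N per mm. Sliding the pack in takes 1 to 5 N more. The pawl clicks behind the pack at about 0.006 to 0.009; hard stop at 0.022 (about 25 N). A latched pack keeps the plate at about 0.005.
- dropper_bottle: Bystander: amber dropper bottle, 33 mm across, 102 mm high, origin at the centre of its underside.
- tape_roll: Bystander: orange roll of tape lying flat, 77 mm across, 19 mm high, origin at the centre of its underside.
- swab_tub: Bystander: clear tub of swabs, 77 mm across, 80 mm high, origin at the centre of its underside.

How it is judged:
By the outcome, as a careful person would: the job done as asked, in the order asked, and still so for the second after the job is handed in, with the robot touching nothing.
It also fails if it takes over 67 s, if anything falls off the work surface, if the arm or the gripper's body presses on something with over 40 N, if the wrist force passes 120 N, or if a joint passes its speed limit or range.

### The arm

A 7-joint arm with a two-finger parallel gripper is mounted at the origin on a cart in front of the work surface, level with it; the furniture and walls round the work are solid. World frame = base frame: x ahead of the robot, y to its left, z up, the work surface at z = 0. Lengths are in mm, angles in degrees, forces in N, time in s.
With the tool pointing down it reaches from about 425 to 825 mm from the base axis. Payload 3.6 kg.
Tool frame: the origin (TCP) lies at the very end of the fingers, on their centre line; the grasp point (between the pads) lies 19 mm behind it; z points along the fingers, y is the direction in which the jaws open and shut (so a half turn about z gives the same grasp; the last joint's range is limited). The gripper opens to 93 mm and grips with 3 to 60 N. Pads are 15 mm wide; open, the fingers measure 128 mm over their backs; the gripper's body (75 mm by 188 mm) begins 65 mm behind the grasp point.
Start: joints at [-78.696, 35.231, -0.722, 81.555, 0.464, 63.22, -2.315], TCP at [144.227, 633.767, 218.64] pointing down, gripper open.
Joint ranges: [-178.69, 178.69], [-17.37, 117.87], [-77.05, 75.6], [15.02, 138.74], [-78.02, 258.01], [0.78, 113.62], [-162.83, 162.83]. Speed limits (degrees/s): [159.86, 159.86, 180, 180, 180, 180, 180].

### API

Orientations are given as [roll, pitch, yaw] about the fixed x, y, z axes, in that order (R = Rz(yaw) Ry(pitch) Rx(roll)).
In Python, from plant import env gives the robot as it stands. The module is installed in compiled form; this text tells all that it offers.
- The arm moves only by the tool drive_tool, never from a script. Its argument "commands" is a list of rows, each a list of 3 entries, a list of its own where there are three numbers: the gripper command: -1 is fully open, 1 is shut, values between are in proportion, then the shift along the tool's x, y, z in m, then the turn, a rotation vector about the tool's x, y, z in rad. A call has 1 to 5 rows; each row shifts and turns the commanded pose from where the row before left it, along the tool's axes as they then stand; what a row does not reach is not made up. A row lasts 1/8 s, in which the tool goes at most 62.5 mm and 10.7 degrees, less where a joint would pass 70% of its speed; a pose out of reach is approached as far as the arm can. A call is refused whole if a number of a shift passes 0.0625 or a number of a turn 0.188, either way. A call with a gripper value outside its range is refused whole. The fingers move at their own pace and stop on an object; "newtons" is the grip in N (left out, the last holds). Time passes only in rows, so rows that do not move let the fingers close. It gives the time, the measured TCP pose, the force and the opening at its end, in the units of the state.
- env.state(): the state, without advancing time (a new reading comes with each control period).
- env.camera(name): name is "side" or "top"; returns a dict with "img" (420x560x3 uint8, red, green, blue), "fx", "fy", "cx", "cy" (pixels), "eye" and "orientation" of the camera in the world. Camera axes: x right, y up, looking along -z (the intrinsics and any distortion apply to the point x, -y, -z); pixel columns grow to the right and rows downward; lengths in mm; the calibration is good to about 2 mm. A picture is of the moment at which its call begins. There is no depth.
- env.hand_in(): hands the job in, once; it reports no verdict.
The state is a dict: "time_s": time; "joint_pos": joint angles; "qvel": joint speeds; "effort": joint torques, N m; "position": TCP position; "ee_rot": TCP orientation; "wrist_force": force on the tool from outside, world axes, zero at the start; "moment": the same for the moment, N m; "opening": finger opening in mm.
Only numpy, scipy, OpenCV 4.12 (cv2) and the standard library are available. Lean on these libraries where they do the work, as an engineer would, in place of code of your own. Each camera call takes 0.05 s, during which the arm holds its last target. There are 200 camera calls.

## Working session

There is one attempt and no reset: what is moved stays moved. The work goes in short steps, Python scripts to look and compute and a tool call to move; the robot and the scene stay as the last step left them, time stands still between calls to the robot, and variables do not carry over. Pictures are saved under pics/ and viewed, about 8 in all and at most 12, crops included, and the job is handed in when it is done.

Besides the shell and the picture viewer there is one more tool, called after "Request:" by a JSON object that holds its "fn" and its "kwargs", one argument or row to a line. drive_tool: Moves the arm, as the interface text tells. Its arguments: {"type":"object","properties":{"commands":{"type":"array"},"newtons":{"type":"number"}},"required":["commands"]}

```bash
mkdir -p pics
python3 - <<'E'
from plant import env
import cv2
for n in("top","side"):
    c=env.camera(n); cv2.imwrite(f"pics/{n}0.png",c["img"][:,:,::-1])
    print({k:v for k,v in c.items() if k!="img"})
print(env.state())
E
```

```text
{'fx': 454.9459390974096, 'fy': 454.9459390974096, 'cx': 277.6706995318311, 'cy': 209.3919915823988, 'eye': array([ 483.58138401,  -39.96011865, 1219.64953362]), 'orientation': array([  3.61515975,   0.88348922, -90.13259837])}
{'fx': 454.4538005300752, 'fy': 454.4538005300752, 'cx': 283.51658332033935, 'cy': 211.29742644199936, 'eye': array([ 154.15538341, -831.83064091,  822.8720326 ]), 'orientation': array([ 49.52992127,   1.04923491, -25.63601499])}
{'time_s': 0.1, 'joint_pos': array([-78.69410313,  35.28416775,  -0.724234  ,  81.63036602,
         0.46318363,  63.21826849,  -2.31552011]), 'qvel': array([ 0.05027559, -0.14154088, -0.10424649, -0.26120614,  0.09806702,
       -0.07455187,  0.021731  ]), 'effort': array([ 1.69613169e-03, -4.60045588e+01,  2.10003555e-01, -1.66246766e+01,
       -6.12705457e-02,  1.70073251e-02,  9.14815905e-05]), 'position': array([144.09121963, 633.11451481, 217.60198585]), 'ee_rot': array([-1.79870023e+02, -5.93967365e-05,  1.67179437e+02]), 'wrist_force': array([0.10737194, 0.35496546, 0.56567319]), 'moment': array([-0.0204569 ,  0.05787552,  0.03999717]), 'opening': 93.20941784174647}
```

View pics/top0.png

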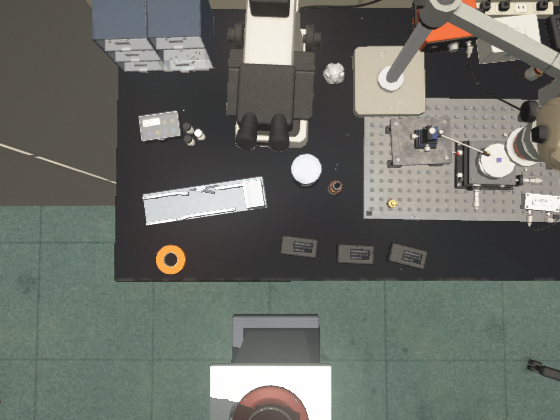

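View pics/side0.png

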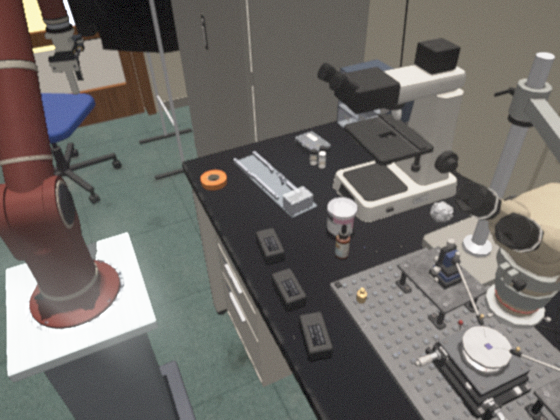

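The top view shows packs at about (299,246), (356,254) and (408,256) px. The dock runs from (145,208) to (265,192), with its hood on the right at (255,192). The tub is at (306,170), the dropper at (335,187) and the tape at (171,260).

```bash
cat > h.py <<'E'
from plant import env
import cv2, numpy as np
from scipy.spatial.transform import Rotation as R
def px2w(c,uv,z):
    uv=np.atleast_2d(uv).astype(float)
    d=np.c_[(uv[:,0]-c["cx"])/c["fx"],-(uv[:,1]-c["cy"])/c["fy"],-np.ones(len(uv))]
    d=R.from_euler("xyz",c["orientation"],degrees=True).apply(d)
    return c["eye"]+d*((z-c["eye"][2])/d[:,2])[:,None]
def w2px(c,p):
    q=R.from_euler("xyz",c["orientation"],degrees=True).inv().apply(np.atleast_2d(p)-c["eye"])
    return np.c_[c["cx"]-c["fx"]*q[:,0]/q[:,2],c["cy"]+c["fy"]*q[:,1]/q[:,2]]
def rects(c,z,lo,box,hi=256,amin=60):
    x0,y0,x1,y1=box; g=c["img"][y0:y1,x0:x1].max(2)
    g=cv2.resize(g,None,fx=4,fy=4,interpolation=cv2.INTER_CUBIC)
    m=((g>lo)&(g<hi)).astype(np.uint8); m=cv2.morphologyEx(m,cv2.MORPH_CLOSE,np.ones((9,9)))
    out=[]
    for k in cv2.findContours(m,cv2.RETR_EXTERNAL,cv2.CHAIN_APPROX_NONE)[0]:
        if cv2.contourArea(k)<amin*16: continue
        w=px2w(c,(k[:,0]+.5)/4-.5+[x0,y0],z)[:,:2]
        (cx,cy),(a,b),t=cv2.minAreaRect((w).astype(np.float32))
        if a<b: t+=90; a,b=b,a
        out.append((round(cx,1),round(cy,1),round(a,1),round(b,1),round((t+90)%180-90,1)))
    return out
E
python3 - <<'E'
from h import *
c=env.camera("top")
print(c["img"][240:262:2,285:312:3].max(2))
for lo in(35,45,55):print(lo,rects(c,32,lo,(270,225,440,280)))
for lo in(90,120):print(lo,rects(c,18,lo,(135,165,275,235)))
print(px2w(c,[[306,170]],80),px2w(c,[[335,187]],102))
a=cv2.resize(c["img"][160:240,130:290],None,fx=5,fy=5,interpolation=cv2.INTER_CUBIC)
s=env.camera("side");b=cv2.resize(s["img"][135:225,225:330],None,fx=4,fy=4,interpolation=cv2.INTER_CUBIC)
cv2.imwrite("pics/dock1.png",a[:,:,::-1])
E
```

```text
[[104 102 104 104 102 103 108 104 103]
 [108 102 102  82  98  72  70  93 101]
 [102 105 104  62  76  80 124  95  82]
 [104 107 102  80  97  88  72  68  60]
 [107 106 106  66  62  59  76  77  85]
 [103 106 105  66 100  92 112  54  54]
 [105 103 105 103 105 108  90  75  60]
 [ 50  70  79  92  95 104 103 105 106]
 [ 52  52  53  51  48  45  61  76  84]
 [ 52  52  52  53  52  50  52  54  52]
 [ 53  52  52  52  52  52  51  53  51]]
35 [(447.7, -221.1, 440.9, 141.9, 89.9)]
45 [(447.7, -221.1, 440.9, 141.9, 89.9)]
55 [(380.4, -160.3, 82.7, 7.1, 89.9), (381.1, -46.8, 92.6, 8.4, 89.9), (443.2, -223.7, 95.1, 50.9, 87.1), (438.1, -358.5, 94.9, 50.2, 75.5), (505.4, -306.6, 105.5, 25.3, 89.8), (478.7, -61.1, 130.0, 78.4, 82.6)]
90 [(584.1, 174.3, 328.1, 87.6, -81.6)]
120 [(584.1, 174.4, 326.6, 86.2, -81.6)]
[[654.93082179 -94.22828702  80.        ]] [[ 609.07810295 -164.33311269  102.        ]]
```

View pics/dock1.png

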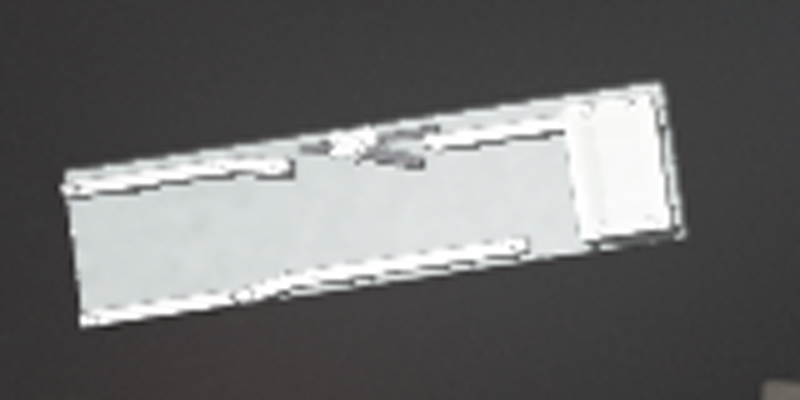

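The dock crop shows the pawl's pivot block at about crop (355,143) and its dark tip at (425,160). The hood's front edge runs from (567,100) to (580,245).

```bash
cat >> h.py <<'E'
def plan(p,yaw,s=None,step=50,down=True):
    """rows (tool frame) from measured pose s to TCP p, yaw; pointing down"""
    s=s or env.state(); r0=R.from_euler("xyz",s["ee_rot"],degrees=True); p0=np.array(s["position"])
    r1=R.from_euler("xyz",[180,0,yaw],degrees=True)
    rv=(r0.inv()*r1).as_rotvec()
    n=int(max(np.ceil(np.linalg.norm(p-p0)/step),np.ceil(np.degrees(np.linalg.norm(rv))/9.5),1))
    rows=[]; P=p0.copy(); Q=r0; dr=np.round(rv/n,3)
    for i in range(n):
        t=p0+(np.array(p)-p0)*(i+1)/n
        d=np.round(Q.inv().apply(t-P)/1000,3); P=P+Q.apply(d*1000); Q=Q*R.from_rotvec(dr)
        rows.append([d.tolist(),dr.tolist()])
    for q in rows: print(q)
    print("ends",P.round(1),Q.as_euler("xyz",degrees=True).round(1))
E
python3 - <<'E'
from h import *
c=env.camera("top")
for b in((275,230,322,264),(332,238,380,270),(382,236,434,274)):
    for lo in(75,80): print(lo,rects(c,32,lo,b))
for lo in(90,120):print(lo,rects(c,8,lo,(135,165,275,235)))
u=np.array([.146,-.989]);v=np.array([.989,.146]); f=lambda q,z:(px2w(c,np.array(q)/5+[130,160]-.4,z)[:,:2]-(O:=np.array([584.9,176.0])+u*14.5))@np.c_[u,v]
print("hood",f([[567,100],[580,245],[662,85],[685,238]],46)); print("pawl",f([[425,162],[380,140],[300,148]],18))
print("mouth walls",f([[68,190],[290,168],[80,318],[525,240]],18))
plan([443,-224,120],87)
E
```

```text
75 [(462.6, -76.0, 90.9, 46.2, 82.9)]
80 [(462.6, -76.1, 90.0, 45.4, 82.6)]
75 [(442.6, -223.0, 90.9, 45.9, 86.8)]
80 [(442.6, -223.1, 89.8, 45.2, 87.1)]
75 [(437.9, -358.4, 91.5, 46.2, 75.7)]
80 [(437.8, -358.5, 90.7, 45.3, 75.6)]
90 [(584.9, 176.1, 330.9, 88.4, -81.6)]
120 [(584.9, 176.2, 329.3, 86.8, -81.6)]
hood [[ 99.82302889  34.42407745]
 [ 95.64294405 -41.30969664]
 [149.80794411  34.75615583]
 [149.93228874 -45.83861436]]
pawl [[ 18.3118122   16.92738524]
 [ -3.77548804  32.16881818]
 [-46.57966994  34.33526737]]
mouth walls [[-172.17343813   30.65562898]
 [ -53.31301008   24.54212003]
 [-174.69699302  -37.9015753 ]
 [  65.04471847  -32.16472448]]
[[-0.025, -0.041, 0.005], [-0.0, 0.0, 0.074]]
[[-0.029, -0.038, 0.005], [-0.0, 0.0, 0.074]]
[[-0.031, -0.036, 0.006], [-0.0, 0.0, 0.074]]
[[-0.033, -0.034, 0.005], [-0.0, 0.0, 0.074]]
[[-0.036, -0.032, 0.005], [-0.0, 0.0, 0.074]]
[[-0.039, -0.028, 0.005], [-0.0, 0.0, 0.074]]
[[-0.04, -0.026, 0.005], [-0.0, 0.0, 0.074]]
[[-0.042, -0.023, 0.006], [-0.0, 0.0, 0.074]]
[[-0.044, -0.019, 0.005], [-0.0, 0.0, 0.074]]
[[-0.045, -0.016, 0.005], [-0.0, 0.0, 0.074]]
[[-0.046, -0.013, 0.005], [-0.0, 0.0, 0.074]]
[[-0.047, -0.01, 0.006], [-0.0, 0.0, 0.074]]
[[-0.047, -0.005, 0.005], [-0.0, 0.0, 0.074]]
[[-0.048, -0.003, 0.005], [-0.0, 0.0, 0.074]]
[[-0.047, 0.001, 0.005], [-0.0, 0.0, 0.074]]
[[-0.048, 0.005, 0.005], [-0.0, 0.0, 0.074]]
[[-0.047, 0.008, 0.006], [-0.0, 0.0, 0.074]]
[[-0.046, 0.012, 0.005], [-0.0, 0.0, 0.074]]
[[-0.046, 0.015, 0.005], [-0.0, 0.0, 0.074]]
ends [ 443.  -224.3  120. ] [-1.80e+02  1.00e-01  8.66e+01]
```

Run:
```python
from h import *
s=env.state()
plan([540,200,200],100,s,58)
s2={"position":[540,200,200],"ee_rot":[180,0,100]}
plan([462.6,-76,80],82.8,s2,58)
c=env.camera("top")
O=np.array([584.9,176.1])+14.5*np.array([.146,-.989])
u=np.array([.146,-.989]);v=np.array([.989,.146])
g=c["img"].max(2)
for x in(-150,-110,-20,60):
    y=np.arange(-52,53,2.)
    q=w2px(c,np.c_[O+x*u+y[:,None]*v,np.full(len(y),18.)]).astype(np.float32)
    print(x,[(int(a),int(b)) for a,b in zip(y,cv2.remap(g,q[:,0][None],q[:,1][None],cv2.INTER_LINEAR)[0])])
```

```text
[[-0.044, -0.03, 0.002], [-0.0, 0.0, 0.107]]
[[-0.047, -0.026, 0.001], [-0.0, 0.0, 0.107]]
[[-0.049, -0.02, 0.002], [-0.0, 0.0, 0.107]]
[[-0.051, -0.016, 0.002], [-0.0, 0.0, 0.107]]
[[-0.053, -0.009, 0.001], [-0.0, 0.0, 0.107]]
[[-0.053, -0.004, 0.002], [-0.0, 0.0, 0.107]]
[[-0.053, 0.002, 0.002], [-0.0, 0.0, 0.107]]
[[-0.053, 0.008, 0.001], [-0.0, 0.0, 0.107]]
[[-0.052, 0.013, 0.002], [-0.0, 0.0, 0.107]]
[[-0.05, 0.018, 0.002], [-0.0, 0.0, 0.107]]
[[-0.048, 0.024, 0.001], [-0.0, 0.0, 0.107]]
ends [540.  199.6 200.5] [-1.80e+02  1.00e-01  9.97e+01]
[[-0.043, -0.021, 0.02], [0.0, -0.0, 0.05]]
[[-0.044, -0.018, 0.02], [0.0, -0.0, 0.05]]
[[-0.045, -0.016, 0.02], [0.0, -0.0, 0.05]]
[[-0.046, -0.015, 0.02], [0.0, -0.0, 0.05]]
[[-0.046, -0.011, 0.02], [0.0, -0.0, 0.05]]
[[-0.047, -0.01, 0.02], [0.0, -0.0, 0.05]]
ends [462.2 -76.1  80. ] [180.    0.   82.8]
-150 [(-52, 62), (-50, 61), (-48, 61), (-46, 62), (-44, 66), (-42, 188), (-40, 250), (-38, 245), (-36, 227), (-34, 219), (-32, 216), (-30, 216), (-28, 217), (-26, 217), (-24, 216), (-22, 215), (-20, 214), (-18, 213), (-16, 213), (-14, 21
[... 1442 characters left out ...]
, (34, 251), (36, 250), (38, 222), (40, 162), (42, 88), (44, 70), (46, 66), (48, 66), (50, 66), (52, 66)]
60 [(-52, 68), (-50, 68), (-48, 69), (-46, 67), (-44, 113), (-42, 131), (-40, 131), (-38, 182), (-36, 228), (-34, 246), (-32, 248), (-30, 222), (-28, 223), (-26, 225), (-24, 226), (-22, 226), (-20, 226), (-18, 226), (-16, 226), (-14, 227), (-12, 226), (-10, 226), (-8, 226), (-6, 226), (-4, 226), (-2, 226), (0, 226), (2, 225), (4, 224), (6, 224), (8, 226), (10, 225), (12, 225), (14, 225), (16, 225), (18, 225), (20, 177), (22, 146), (24, 226), (26, 248), (28, 253), (30, 248), (32, 231), (34, 225), (36, 223), (38, 216), (40, 172), (42, 114), (44, 75), (46, 67), (48, 66), (50, 66), (52, 65)]
```

Request:
{"fn": "drive_tool", "kwargs": {
  "commands": [
    [-1,[-0.044,-0.03,0.002],[0,0,0.107]],
    [-1,[-0.047,-0.026,0.001],[0,0,0.107]],
    [-1,[-0.049,-0.02,0.002],[0,0,0.107]],
    [-1,[-0.051,-0.016,0.002],[0,0,0.107]],
    [-1,[-0.053,-0.009,0.001],[0,0,0.107]]
  ],
  "newtons": 30
}}

```text
time_s: 0.92
position: [325.3, 435.3, 210.7]
ee_rot: [180.0, -0.0, 136.3]
wrist_force: [0.8, 0.6, 0.7]
opening: 93.0
```

Request:
{"fn": "drive_tool", "kwargs": {
  "commands": [
    [-1,[-0.053,-0.004,0.002],[0,0,0.107]],
    [-1,[-0.053,0.002,0.002],[0,0,0.107]],
    [-1,[-0.053,0.008,0.001],[0,0,0.107]],
    [-1,[-0.052,0.013,0.002],[0,0,0.107]],
    [-1,[-0.05,0.018,0.002],[0,0,0.107]]
  ]
}}

```text
time_s: 1.55
position: [504.9, 238.4, 201.8]
ee_rot: [180.0, -0.0, 105.7]
wrist_force: [0.9, 0.2, 0.5]
opening: 93.1
```

Request:
{"fn": "drive_tool", "kwargs": {
  "commands": [
    [-1,[-0.048,0.024,0.001],[0,0,0.107]],
    [-1,[-0.043,-0.021,0.02],[0,0,0.05]],
    [-1,[-0.044,-0.018,0.02],[0,0,0.05]],
    [-1,[-0.045,-0.016,0.02],[0,0,0.05]],
    [-1,[-0.046,-0.015,0.02],[0,0,0.05]]
  ]
}}

```text
time_s: 2.17
position: [487.1, 14.6, 120.3]
ee_rot: [179.9, 0.0, 88.2]
wrist_force: [0.8, 0.1, 0.2]
opening: 93.1
```

Request:
{"fn": "drive_tool", "kwargs": {
  "commands": [
    [-1,[-0.046,-0.011,0.02],[0,0,0.05]],
    [-1,[-0.047,-0.01,0.02],[0,0,0.05]],
    [-1,[0,0,0],[0,0,0]]
  ]
}}

```text
time_s: 2.55
position: [458.9, -80.3, 79.9]
ee_rot: [-179.8, 0.1, 82.0]
wrist_force: [1.0, -0.3, -0.2]
opening: 93.2
```

Run:
```python
from h import *
s=env.state();print(s["time_s"],s["wrist_force"])
plan([462.6,-76,17],82.8,s,45)
```

```text
2.55 [ 0.98983892 -0.25891451 -0.24542524]
[[0.002, 0.002, 0.031], [-0.001, 0.001, -0.007]]
[[0.003, 0.001, 0.032], [-0.001, 0.001, -0.007]]
ends [462.4 -75.8  16.9] [-180.     0.    82.8]
```

Request:
{"fn": "drive_tool", "kwargs": {
  "commands": [
    [-1,[0.003,0.002,0.031],[0,0,-0.014]],
    [-1,[0.002,0.001,0.032],[0,0,0]],
    [-1,[0,0,0],[0,0,0]]
  ]
}}

```text
time_s: 2.92
position: [464.0, -69.6, 16.5]
ee_rot: [-179.8, -0.1, 83.5]
wrist_force: [-0.0, 0.0, 0.2]
opening: 93.2
```

Request:
{"fn": "drive_tool", "kwargs": {
  "commands": [
    [1,[0,0,0],[0,0,0]],
    [1,[0,0,0],[0,0,0]],
    [1,[0,0,0],[0,0,0]],
    [1,[0,0,0],[0,0,0]]
  ]
}}

```text
time_s: 3.42
position: [464.9, -71.3, 18.2]
ee_rot: [179.9, 0.0, 83.4]
wrist_force: [1.0, 0.2, -0.2]
opening: 57.6
```

Request:
{"fn": "drive_tool", "kwargs": {
  "commands": [
    [1,[0,0,0],[0,0,0]],
    [1,[0,0,-0.02],[0,0,0]],
    [1,[0,0,-0.02],[0,0,0]],
    [1,[0,0,0],[0,0,0]],
    [1,[0,0,0],[0,0,0]]
  ]
}}

```text
time_s: 4.05
position: [464.1, -71.1, 57.1]
ee_rot: [-179.9, -0.0, 83.4]
wrist_force: [-0.3, -0.2, -1.6]
opening: 49.7
```

Request:
{"fn": "drive_tool", "kwargs": {
  "commands": [
    [1,[0,0,0],[0,0,0]]
  ]
}}

```text
time_s: 4.18
position: [464.0, -71.1, 56.9]
ee_rot: [-179.9, 0.0, 83.4]
wrist_force: [0.0, 0.2, -1.2]
opening: 49.7
```

Request:
{"fn": "drive_tool", "kwargs": {
  "commands": [
    [1,[0,0,0.02],[0,0,0]],
    [1,[0,0,0.02],[0,0,0]],
    [1,[0,0,0],[0,0,0]],
    [-1,[0,0,0],[0,0,0]],
    [-1,[0,0,0],[0,0,0]]
  ]
}}

```text
time_s: 4.8
position: [464.8, -71.3, 17.8]
ee_rot: [180.0, 0.0, 83.4]
wrist_force: [-0.6, -0.2, -0.5]
opening: 65.4
```

Request:
{"fn": "drive_tool", "kwargs": {
  "commands": [
    [-1,[0,0,0],[0,0,0]],
    [-1,[0,0,-0.05],[0,0,0]],
    [-1,[-0.051,-0.002,0],[0,0,0]],
    [-1,[-0.051,-0.001,0],[0,0,0]],
    [-1,[-0.051,-0.001,0],[0,0,-0.063]]
  ]
}}

```text
time_s: 5.42
position: [443.1, -224.0, 68.1]
ee_rot: [179.9, 0.0, 87.1]
wrist_force: [1.7, -0.3, -0.1]
opening: 93.0
```

Request:
{"fn": "drive_tool", "kwargs": {
  "commands": [
    [-1,[0,0,0],[0,0,0]],
    [-1,[0,0,0],[0,0,0]]
  ]
}}

```text
time_s: 5.68
position: [442.8, -222.1, 67.7]
ee_rot: [-180.0, -0.1, 87.0]
wrist_force: [0.2, -0.2, 0.4]
opening: 92.9
```

Run:
```python
from h import *
s=env.state();print(s["time_s"],s["wrist_force"])
plan([442.6,-223,17],87,s,45)
```

```text
5.675 [ 0.23400885 -0.21896336  0.39622417]
[[-0.001, -0.0, 0.025], [-0.0, -0.001, -0.0]]
[[0.0, -0.0, 0.026], [-0.0, -0.001, -0.0]]
ends [ 442.8 -223.    16.7] [-1.8e+02  1.0e-01  8.7e+01]
```

Request:
{"fn": "drive_tool", "kwargs": {
  "commands": [
    [-1,[0,0,0.025],[0,0,0]],
    [-1,[0,0,0.025],[0,0,0]],
    [1,[0,0,0],[0,0,0]],
    [1,[0,0,0],[0,0,0]],
    [1,[0,0,0],[0,0,0]]
  ]
}}

```text
time_s: 6.3
position: [443.7, -222.6, 18.6]
ee_rot: [179.9, 0.0, 87.0]
wrist_force: [-0.2, -1.5, 0.6]
opening: 67.3
```

Request:
{"fn": "drive_tool", "kwargs": {
  "commands": [
    [1,[0,0,0],[0,0,0]],
    [1,[0,0,0],[0,0,0]],
    [1,[0,0,0],[0,0,0]],
    [1,[0,0,-0.02],[0,0,0]],
    [1,[0,0,-0.02],[0,0,0]]
  ]
}}

```text
time_s: 6.92
position: [441.9, -222.2, 57.2]
ee_rot: [-179.8, -0.1, 87.0]
wrist_force: [0.9, -0.5, -4.1]
opening: 49.9
```

Request:
{"fn": "drive_tool", "kwargs": {
  "commands": [
    [1,[0,0,0],[0,0,0]],
    [1,[0,0,0],[0,0,0]]
  ]
}}

```text
time_s: 7.18
position: [442.2, -222.2, 56.7]
ee_rot: [-179.9, -0.0, 87.0]
wrist_force: [-0.1, -0.0, -5.1]
opening: 49.7
```

Request:
{"fn": "drive_tool", "kwargs": {
  "commands": [
    [1,[0,0,0],[0,0,0]]
  ]
}}

```text
time_s: 7.3
position: [442.2, -222.4, 56.6]
ee_rot: [-179.9, -0.0, 87.0]
wrist_force: [-0.1, 0.2, -3.7]
opening: 49.7
```

Pack a weighed about 1.5 N (empty) and pack b about 4.2 N, so b is the full one. I'll carry b to the dock mouth.

Run:
```python
from h import *
plan([565.3,284.8,95],98.4,None,50)
```

```text
[[0.047, 0.009, -0.003], [-0.0, -0.0, -0.018]]
[[0.046, 0.009, -0.004], [-0.0, -0.0, -0.018]]
[[0.046, 0.011, -0.003], [-0.0, -0.0, -0.018]]
[[0.047, 0.011, -0.004], [-0.0, -0.0, -0.018]]
[[0.045, 0.012, -0.003], [-0.0, -0.0, -0.018]]
[[0.046, 0.013, -0.004], [-0.0, -0.0, -0.018]]
[[0.045, 0.014, -0.003], [-0.0, -0.0, -0.018]]
[[0.046, 0.014, -0.004], [-0.0, -0.0, -0.018]]
[[0.045, 0.015, -0.003], [-0.0, -0.0, -0.018]]
[[0.044, 0.017, -0.004], [-0.0, -0.0, -0.018]]
[[0.044, 0.017, -0.003], [-0.0, -0.0, -0.018]]
ends [565.8 284.4  94.9] [-1.799e+02 -1.000e-01  9.830e+01]
```

Request:
{"fn": "drive_tool", "kwargs": {
  "commands": [
    [1,[0,0,-0.02],[0,0,0]],
    [1,[0.035,0.007,-0.019],[0,0,-0.018]],
    [1,[0.046,0.009,0],[0,0,-0.018]],
    [1,[0.046,0.011,0],[0,0,-0.018]],
    [1,[0.047,0.011,0],[0,0,-0.018]]
  ]
}}

```text
time_s: 7.92
position: [485.0, -48.4, 96.1]
ee_rot: [-179.9, 0.0, 91.1]
wrist_force: [-0.1, 0.4, -5.0]
opening: 49.6
```

Request:
{"fn": "drive_tool", "kwargs": {
  "commands": [
    [1,[0.045,0.012,0],[0,0,-0.018]],
    [1,[0.046,0.013,0],[0,0,-0.018]],
    [1,[0.045,0.014,0],[0,0,-0.018]],
    [1,[0.046,0.014,0],[0,0,-0.018]],
    [1,[0.045,0.015,0],[0,0,-0.018]]
  ]
}}

```text
time_s: 8.55
position: [540.0, 182.1, 95.6]
ee_rot: [-179.9, 0.0, 96.3]
wrist_force: [0.6, -0.8, -4.3]
opening: 49.5
```

Request:
{"fn": "drive_tool", "kwargs": {
  "commands": [
    [1,[0.044,0.017,0],[0,0,-0.018]],
    [1,[0.044,0.017,0],[0,0,-0.018]],
    [1,[0.012,0.002,0],[0,0,0]],
    [1,[0,0,0],[0,0,0]],
    [1,[0,0,0],[0,0,0]]
  ]
}}

```text
time_s: 9.18
position: [564.0, 281.3, 96.1]
ee_rot: [-179.9, 0.1, 98.1]
wrist_force: [0.4, -0.7, -4.6]
opening: 49.7
```

Run:
```python
from h import *
s=env.state();print(s["time_s"],s["wrist_force"],s["position"],s["opening"])
plan([565.3,284.8,40],98.4,s,45)
```

```text
9.175 [ 0.41338622 -0.65433026 -4.59444624] [564.01996674 281.30830509  96.11528308] 49.71190566952113
[[0.002, 0.001, 0.028], [-0.001, 0.001, -0.002]]
[[0.001, 0.001, 0.028], [-0.001, 0.001, -0.002]]
ends [565.5 284.4  40.1] [180.    0.   98.4]
```

Request:
{"fn": "drive_tool", "kwargs": {
  "commands": [
    [1,[0.002,0.001,0.028],[0,0,0]],
    [1,[0.001,0.001,0.024],[0,0,0]],
    [1,[0,0,0],[0,0,0]]
  ]
}}

```text
time_s: 9.55
position: [564.1, 284.7, 42.8]
ee_rot: [-179.7, 0.2, 98.2]
wrist_force: [-0.7, -0.2, -4.5]
opening: 50.2
```

Run:
```python
from h import *
s=env.state();print(s["time_s"],s["position"],s["ee_rot"])
a=env.camera("side")["img"][120:230,210:340]; b=env.camera("top")["img"][150:260,120:280]
a=cv2.resize(a,(520,440),interpolation=cv2.INTER_CUBIC)
cv2.imwrite("pics/m2.png",a[:,:,::-1])
cv2.imwrite("pics/m2t.png",cv2.resize(b,None,fx=4,fy=4)[:,:,::-1])
```

```text
9.55 [564.14890498 284.67157447  42.82273604] [-1.79692074e+02  1.51798611e-01  9.81548077e+01]
```

View pics/m2.png

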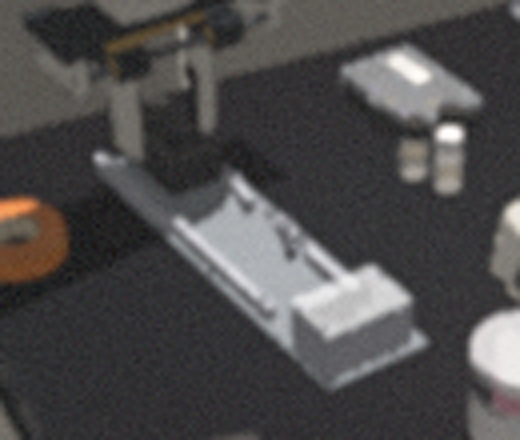

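The pack hangs over the mouth between the two guide walls at crop (170,165). I'll cross-check the centre line from the side view's wall tops.

Run:
```python
from h import *
c=env.camera("side")
O=np.array([583.6,161.2]);u=np.array([.146,-.989]);v=np.array([.989,.146])
p=px2w(c,np.array([[182,222],[270,307],[235,182],[352,284],[102,158],[312,258],[284,228]])/4+[210,120]-.4,18)[:,:2]
print(((p-O)@np.c_[u,v]).round(1))
s=env.state();print(s["position"],(s["position"][:2]-O)@np.c_[u,v])
```

```text
[[ -59.4  -29.9]
 [  64.8  -32.3]
 [ -80.6   31.1]
 [  76.8   30.5]
 [-169.9  -36.7]
 [  34.5   24.6]
 [  -8.4   28.5]]
[566.9017777  286.58486517  45.90038601] [-126.44357211    1.79164846]
```

Request:
{"fn": "drive_tool", "kwargs": {
  "commands": [
    [1,[0,-0.001,0.009],[0,0,0]],
    [1,[0,-0.001,0.009],[0,0,0]],
    [1,[0,0,0],[0,0,0]],
    [1,[0,0,0],[0,0,0]],
    [1,[0,0,0],[0,0,0]]
  ]
}}

```text
time_s: 10.32
position: [564.1, 287.3, 26.9]
ee_rot: [180.0, -0.0, 98.3]
wrist_force: [0.1, 0.2, -4.3]
opening: 49.4
```

Request:
{"fn": "drive_tool", "kwargs": {
  "commands": [
    [1,[0,0,0],[0,0,0]],
    [1,[0,0,0.002],[0,0,0]],
    [1,[0,0,0],[0,0,0]]
  ]
}}

```text
time_s: 10.7
position: [563.5, 287.2, 24.4]
ee_rot: [-180.0, 0.0, 98.3]
wrist_force: [0.8, 0.3, -4.2]
opening: 50.2
```

Request:
{"fn": "drive_tool", "kwargs": {
  "commands": [
    [1,[0,0,0.001],[0,0,0]],
    [1,[0,0,0],[0,0,0]]
  ]
}}

```text
time_s: 10.95
position: [563.7, 287.3, 24.2]
ee_rot: [-180.0, -0.0, 98.3]
wrist_force: [-2.0, -0.4, 0.5]
opening: 49.8
```

Request:
{"fn": "drive_tool", "kwargs": {
  "commands": [
    [-1,[0,0,0],[0,0,0]],
    [-1,[0,0,0],[0,0,0]],
    [-1,[0,0,0],[0,0,0]],
    [-1,[0,0,-0.025],[0,0,0]],
    [-1,[0,0,-0.025],[0,0,0]]
  ]
}}

```text
time_s: 11.58
position: [563.7, 287.2, 74.0]
ee_rot: [-180.0, 0.0, 98.3]
wrist_force: [0.3, 0.2, 0.4]
opening: 91.8
```

Request:
{"fn": "drive_tool", "kwargs": {
  "commands": [
    [1,[0.035,0.001,0],[0,0,0]],
    [1,[0.035,0,0],[0,0,0]],
    [1,[0,0,0],[0,0,0]],
    [1,[0,0,0],[0,0,0]]
  ]
}}

```text
time_s: 12.08
position: [554.9, 355.4, 73.5]
ee_rot: [180.0, 0.1, 98.3]
wrist_force: [0.5, -0.0, -0.0]
opening: 57.6
```

Request:
{"fn": "drive_tool", "kwargs": {
  "commands": [
    [1,[0,0,0],[0,0,0]],
    [1,[0,0,0],[0,0,0]],
    [1,[0,0,0],[0,0,0]],
    [1,[0,0,0],[0,0,0]],
    [1,[0,0,0],[0,0,0]]
  ]
}}

```text
time_s: 12.7
position: [554.6, 356.6, 73.6]
ee_rot: [-180.0, 0.0, 98.3]
wrist_force: [-0.7, -0.8, -0.8]
opening: 7.8
```

Run:
```python
from h import *
s=env.state();O=np.array([583.6,161.2]);u=np.array([.146,-.989]);v=np.array([.989,.146])
print(s["time_s"],s["position"],s["opening"],s["ee_rot"],(s["position"][:2]-O)@np.c_[u,v])
c=env.camera("top")
cv2.imwrite("pics/m3.png",cv2.resize(c["img"][150:260,120:280],None,fx=5,fy=5,interpolation=cv2.INTER_CUBIC)[:,:,::-1])
```

```text
12.7 [554.58066131 356.63085978  73.61285655] 7.814686610597426 [-1.79993781e+02  8.96893287e-04  9.83082846e+01] [-1.97517944e+02 -1.67220437e-01]
```

View pics/m3.png

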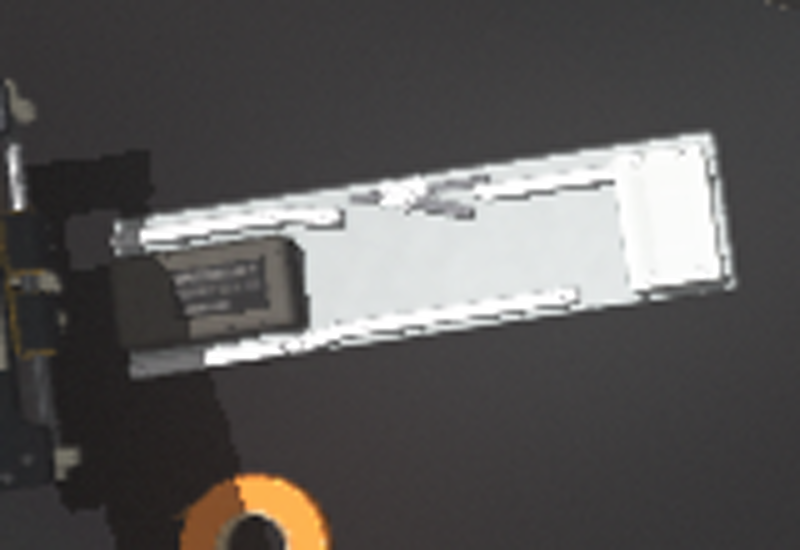

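The pack lies in the mouth (crop 115–300, 240–345), aligned between the walls. The fingers are behind it and shut. Next I'll go down and push.

Request:
{"fn": "drive_tool", "kwargs": {
  "commands": [
    [1,[0,0,0.025],[0,0,0]],
    [1,[0,0,0.024],[0,0,0]],
    [1,[0,0,0],[0,0,0]],
    [1,[-0.005,0,0],[0,0,0]],
    [1,[-0.005,0,0],[0,0,0]]
  ]
}}

```text
time_s: 13.38
position: [557.1, 346.5, 25.9]
ee_rot: [179.9, -0.0, 98.3]
wrist_force: [-0.6, 0.8, 1.0]
opening: 0.6
```

Request:
{"fn": "drive_tool", "kwargs": {
  "commands": [
    [1,[-0.005,0,0],[0,0,0]],
    [1,[-0.01,0,0],[0,0,0]],
    [1,[-0.01,0,0],[0,0,0]],
    [1,[-0.01,0,0],[0,0,0]],
    [1,[-0.01,0,0],[0,0,0]]
  ]
}}

```text
time_s: 14.0
position: [563.0, 301.8, 24.9]
ee_rot: [179.9, -0.0, 98.3]
wrist_force: [-0.5, 4.7, 2.6]
opening: 0.2
```

Request:
{"fn": "drive_tool", "kwargs": {
  "commands": [
    [1,[-0.01,0,0],[0,0,0]],
    [1,[-0.01,0,0],[0,0,0]],
    [1,[-0.01,0,0],[0,0,0]],
    [1,[-0.01,0,0],[0,0,0]],
    [1,[-0.01,0,0],[0,0,0]]
  ]
}}

```text
time_s: 14.62
position: [570.1, 254.2, 24.7]
ee_rot: [179.9, -0.2, 98.4]
wrist_force: [1.0, 7.5, 0.8]
opening: 0.2
```

```bash
cat > st.py <<'E'
from h import *
s=env.state();O=np.array([583.6,161.2]);u=np.array([.146,-.989]);v=np.array([.989,.146]);B=np.c_[u,v]
print(s["time_s"],"dock xy",((s["position"][:2]-O)@B).round(1),"z",s["position"][2].round(1),"rot",s["ee_rot"].round(2),"open",s["opening"],"F u,v",(s["wrist_force"][:2]@B).round(1),s["wrist_force"][2].round(1))
E
python3 st.py
```

```text
14.625 dock xy [-93.9   0.2] z 24.7 rot [ 1.7992e+02 -1.5000e-01  9.8350e+01] open 0.16236472564500845 F u,v [-7.3  2.1] 0.8
```

Request:
{"fn": "drive_tool", "kwargs": {
  "commands": [
    [1,[-0.008,0,0],[0,0,0]],
    [1,[-0.008,0,0],[0,0,0]],
    [1,[-0.008,0,0],[0,0,0]],
    [1,[-0.008,0,0],[0,0,0]],
    [1,[-0.008,0,0],[0,0,0]]
  ]
}}

```text
time_s: 15.25
position: [575.9, 214.5, 24.7]
ee_rot: [179.9, -0.1, 98.4]
wrist_force: [2.6, 6.5, 2.0]
opening: 0.6
```

Request:
{"fn": "drive_tool", "kwargs": {
  "commands": [
    [1,[-0.006,0,0],[0,0,0]],
    [1,[-0.006,0,0],[0,0,0]],
    [1,[-0.004,0,0],[0,0,0]],
    [1,[0,0,0],[0,0,0]]
  ]
}}

```text
time_s: 15.75
position: [578.4, 197.6, 24.7]
ee_rot: [179.9, -0.0, 98.3]
wrist_force: [1.9, 6.0, 1.5]
opening: 0.6
```

```bash
python3 st.py
python3 - <<'E'
from h import *
c=env.camera("top")
cv2.imwrite("pics/m4.png",cv2.resize(c["img"][160:250,140:280],None,fx=5,fy=5,interpolation=cv2.INTER_CUBIC)[:,:,::-1])
E
```

```text
15.75 dock xy [-36.8   0.2] z 24.7 rot [ 1.7992e+02 -5.0000e-02  9.8320e+01] open 0.5894958213863698 F u,v [-5.6  2.8] 1.5
```

View pics/m4.png

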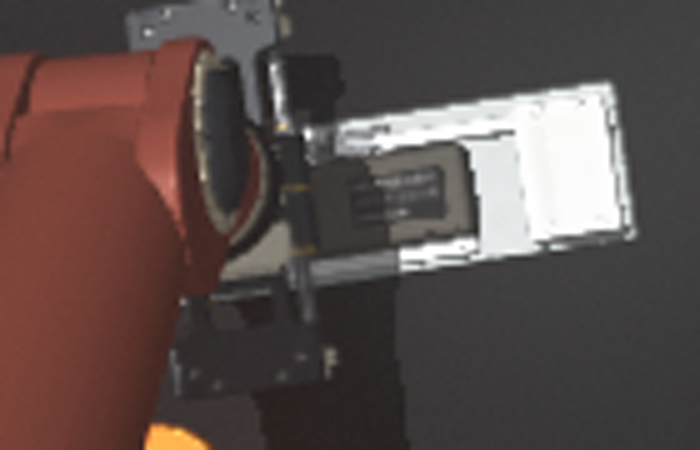

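Top view: the pack's front end is at crop (475,195), with the hood edge at about 520, so there is still a gap. I'll push on in small steps, watching the force.

Request:
{"fn": "drive_tool", "kwargs": {
  "commands": [
    [1,[-0.004,0,0],[0,0,0]],
    [1,[-0.004,0,0],[0,0,0]],
    [1,[0,0,0],[0,0,0]]
  ]
}}

```text
time_s: 16.18
position: [579.5, 190.0, 24.7]
ee_rot: [179.9, -0.1, 98.3]
wrist_force: [1.8, 5.2, 1.9]
opening: 0.4
```

Request:
{"fn": "drive_tool", "kwargs": {
  "commands": [
    [1,[-0.004,0,0],[0,0,0]],
    [1,[-0.004,0,0],[0,0,0]],
    [1,[0,0,0],[0,0,0]]
  ]
}}

```text
time_s: 16.55
position: [580.7, 182.1, 24.7]
ee_rot: [179.9, -0.1, 98.3]
wrist_force: [0.7, 5.8, 1.1]
opening: 0.4
```

Request:
{"fn": "drive_tool", "kwargs": {
  "commands": [
    [1,[-0.004,0,0],[0,0,0]],
    [1,[-0.004,0,0],[0,0,0]],
    [1,[0,0,0],[0,0,0]]
  ]
}}

```text
time_s: 16.92
position: [581.8, 174.2, 24.7]
ee_rot: [179.9, -0.1, 98.3]
wrist_force: [2.4, 4.8, 1.4]
opening: 0.8
```

```bash
python3 st.py
```

```text
16.925 dock xy [-13.1   0.2] z 24.7 rot [ 1.7992e+02 -7.0000e-02  9.8330e+01] open 0.7746478911719018 F u,v [-4.4  3. ] 1.4
```

Request:
{"fn": "drive_tool", "kwargs": {
  "commands": [
    [1,[-0.003,0,0],[0,0,0]],
    [1,[-0.003,0,0],[0,0,0]],
    [1,[0,0,0],[0,0,0]]
  ]
}}

```text
time_s: 17.3
position: [582.7, 168.5, 24.7]
ee_rot: [179.9, -0.1, 98.3]
wrist_force: [2.4, 6.2, 1.8]
opening: 0.6
```

Request:
{"fn": "drive_tool", "kwargs": {
  "commands": [
    [1,[-0.003,0,0],[0,0,0]],
    [1,[-0.002,0,0],[0,0,0]],
    [1,[0,0,0],[0,0,0]]
  ]
}}

```text
time_s: 17.68
position: [583.3, 163.9, 24.7]
ee_rot: [179.9, -0.1, 98.4]
wrist_force: [2.8, 6.7, 2.0]
opening: 0.7
```

Request:
{"fn": "drive_tool", "kwargs": {
  "commands": [
    [1,[-0.003,0,0],[0,0,0]],
    [1,[0,0,0],[0,0,0]]
  ]
}}

```text
time_s: 17.92
position: [583.7, 161.3, 24.7]
ee_rot: [179.9, -0.1, 98.4]
wrist_force: [1.5, 7.0, 2.0]
opening: 0.5
```

```bash
python3 st.py
```

```text
17.925 dock xy [-0.1  0.1] z 24.7 rot [ 1.7992e+02 -1.2000e-01  9.8370e+01] open 0.47243921938848554 F u,v [-6.7  2.5] 2.0
```

Request:
{"fn": "drive_tool", "kwargs": {
  "commands": [
    [1,[-0.002,0,0],[0,0,0]],
    [1,[0,0,0],[0,0,0]]
  ]
}}

```text
time_s: 18.18
position: [583.7, 161.1, 24.7]
ee_rot: [179.9, -0.3, 98.4]
wrist_force: [1.8, 9.2, 3.2]
opening: 0.6
```

Request:
{"fn": "drive_tool", "kwargs": {
  "commands": [
    [1,[-0.002,0,0],[0,0,0]],
    [1,[0,0,0],[0,0,0]]
  ]
}}

```text
time_s: 18.42
position: [583.8, 160.3, 24.7]
ee_rot: [179.9, -0.3, 98.5]
wrist_force: [1.4, 10.3, 2.0]
opening: 0.7
```

Request:
{"fn": "drive_tool", "kwargs": {
  "commands": [
    [1,[-0.002,0,0],[0,0,0]],
    [1,[0,0,0],[0,0,0]]
  ]
}}

```text
time_s: 18.68
position: [584.0, 159.3, 24.7]
ee_rot: [179.9, -0.4, 98.5]
wrist_force: [0.9, 12.2, 2.3]
opening: 0.5
```

```bash
python3 st.py
```

```text
18.675 dock xy [1.9 0.1] z 24.7 rot [179.93  -0.4   98.5 ] open 0.5143390912877941 F u,v [-11.9   2.7] 2.3
```

Request:
{"fn": "drive_tool", "kwargs": {
  "commands": [
    [1,[-0.002,0,0],[0,0,0]],
    [1,[0,0,0],[0,0,0]]
  ]
}}

```text
time_s: 18.92
position: [584.1, 158.3, 24.7]
ee_rot: [179.9, -0.5, 98.5]
wrist_force: [1.4, 12.5, 2.2]
opening: 0.6
```

Request:
{"fn": "drive_tool", "kwargs": {
  "commands": [
    [1,[-0.002,0,0],[0,0,0]],
    [1,[0,0,0],[0,0,0]]
  ]
}}

```text
time_s: 19.18
position: [584.3, 157.2, 24.8]
ee_rot: [179.9, -0.5, 98.6]
wrist_force: [0.4, 12.9, 1.7]
opening: 0.5
```

Request:
{"fn": "drive_tool", "kwargs": {
  "commands": [
    [1,[-0.002,0,0],[0,0,0]],
    [1,[0,0,0],[0,0,0]]
  ]
}}

```text
time_s: 19.42
position: [584.4, 156.1, 24.7]
ee_rot: [179.9, -0.6, 98.6]
wrist_force: [1.5, 14.1, 2.5]
opening: 0.4
```

```bash
python3 st.py
```

```text
19.425 dock xy [5.1 0.1] z 24.7 rot [179.94  -0.6   98.59] open 0.4254844314271655 F u,v [-13.8   3.5] 2.5
```

Request:
{"fn": "drive_tool", "kwargs": {
  "commands": [
    [1,[-0.002,0,0],[0,0,0]],
    [1,[0,0,0],[0,0,0]]
  ]
}}

```text
time_s: 19.68
position: [584.6, 155.1, 24.8]
ee_rot: [179.9, -0.7, 98.6]
wrist_force: [1.0, 15.1, 2.5]
opening: 0.5
```

Request:
{"fn": "drive_tool", "kwargs": {
  "commands": [
    [1,[-0.002,0,0],[0,0,0]],
    [1,[0,0,0],[0,0,0]]
  ]
}}

```text
time_s: 19.92
position: [584.8, 153.2, 24.8]
ee_rot: [179.9, -0.7, 98.6]
wrist_force: [1.1, 15.5, 3.1]
opening: 0.2
```

```bash
python3 st.py
```

```text
19.925 dock xy [8.  0.1] z 24.8 rot [179.94  -0.67  98.62] open 0.15884973030206445 F u,v [-15.2   3.4] 3.1
```

The last step jumped 1.9 mm where earlier steps moved 1 mm, which suggests the pawl clicked. I'll push a little more to be sure, then back off and look.

Request:
{"fn": "drive_tool", "kwargs": {
  "commands": [
    [1,[-0.002,0,0],[0,0,0]],
    [1,[0,0,0],[0,0,0]]
  ]
}}

```text
time_s: 20.18
position: [585.0, 152.1, 24.8]
ee_rot: [179.9, -0.7, 98.6]
wrist_force: [0.7, 17.3, 2.6]
opening: 0.6
```

```bash
python3 st.py
python3 - <<'E'
from h import *
c=env.camera("side")
cv2.imwrite("pics/m5.png",cv2.resize(c["img"][140:215,225:325],None,fx=6,fy=6,interpolation=cv2.INTER_CUBIC)[:,:,::-1])
E
```

```text
20.175 dock xy [9.2 0.1] z 24.8 rot [179.94  -0.73  98.65] open 0.5865953124998372 F u,v [-17.    3.2] 2.6
```

View pics/m5.png

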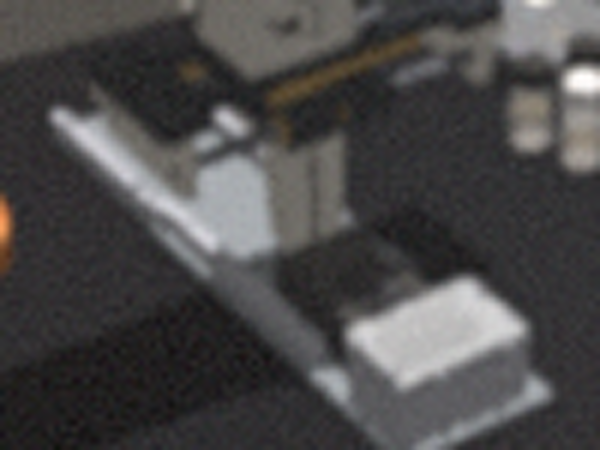

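The fingers are behind the pack's rear end at crop (305,245), and the pack's front is under the hood. I'll back off in steps.

Request:
{"fn": "drive_tool", "kwargs": {
  "commands": [
    [1,[0.004,0,0],[0,0,0]],
    [1,[0,0,0],[0,0,0]]
  ]
}}

```text
time_s: 20.48
position: [585.0, 152.1, 24.7]
ee_rot: [179.9, -0.4, 98.5]
wrist_force: [1.0, 11.3, 2.9]
opening: 0.5
```

Request:
{"fn": "drive_tool", "kwargs": {
  "commands": [
    [1,[0.004,0,0],[0,0,0]],
    [1,[0,0,0],[0,0,0]]
  ]
}}

```text
time_s: 20.72
position: [584.9, 153.0, 24.7]
ee_rot: [179.9, -0.2, 98.4]
wrist_force: [3.0, 8.5, 1.8]
opening: 0.5
```

Request:
{"fn": "drive_tool", "kwargs": {
  "commands": [
    [1,[0.003,0,0],[0,0,0]],
    [1,[0,0,0],[0,0,0]]
  ]
}}

```text
time_s: 20.98
position: [584.7, 154.5, 24.6]
ee_rot: [179.9, -0.1, 98.4]
wrist_force: [2.3, 6.7, 0.8]
opening: 0.8
```

Request:
{"fn": "drive_tool", "kwargs": {
  "commands": [
    [1,[0.003,0,0],[0,0,0]],
    [1,[0,0,0],[0,0,0]]
  ]
}}

```text
time_s: 21.22
position: [583.0, 154.8, 24.1]
ee_rot: [-179.9, 0.1, 98.3]
wrist_force: [1.2, 2.6, 1.8]
opening: 0.3
```

```bash
python3 st.py
```

```text
21.225 dock xy [ 6.2 -1.5] z 24.1 rot [-1.7987e+02  5.0000e-02  9.8290e+01] open 0.27553402263740684 F u,v [-2.4  1.6] 1.8
```

Request:
{"fn": "drive_tool", "kwargs": {
  "commands": [
    [1,[0.005,0,0],[0,0,0]],
    [1,[0.015,0,0],[0,0,0]],
    [1,[0.02,0,-0.02],[0,0,0]],
    [1,[0.03,0,-0.05],[0,0,0]],
    [1,[0.05,0,-0.05],[0,0,0]]
  ]
}}

```text
time_s: 21.85
position: [567.2, 267.9, 139.9]
ee_rot: [-179.9, 0.1, 98.1]
wrist_force: [1.9, -0.6, 0.2]
opening: 0.5
```

Request:
{"fn": "drive_tool", "kwargs": {
  "commands": [
    [1,[0.05,-0.02,-0.03],[0,0,0]],
    [1,[0.05,-0.02,0],[0,0,0]],
    [1,[0.05,-0.02,0],[0,0,0]],
    [1,[0,0,0],[0,0,0]]
  ]
}}

```text
time_s: 22.35
position: [480.6, 415.2, 167.8]
ee_rot: [-179.8, -0.2, 99.0]
wrist_force: [-0.4, -0.7, -0.4]
opening: 0.8
```

```bash
python3 st.py
python3 - <<'E'
from h import *
c=env.camera("top");d=env.camera("side")
cv2.imwrite("pics/m6.png",cv2.resize(c["img"][155:235,140:280],None,fx=5,fy=5,interpolation=cv2.INTER_CUBIC)[:,:,::-1])
cv2.imwrite("pics/m7.png",cv2.resize(d["img"][140:220,225:325],None,fx=6,fy=6,interpolation=cv2.INTER_CUBIC)[:,:,::-1])
cv2.imwrite("pics/m8.png",c["img"][:,:,::-1])
E
```

```text
22.35 dock xy [-266.2  -64.8] z 167.8 rot [-1.7976e+02 -1.6000e-01  9.8970e+01] open 0.7734124312924007 F u,v [ 0.6 -0.5] -0.4
```

View pics/m6.png

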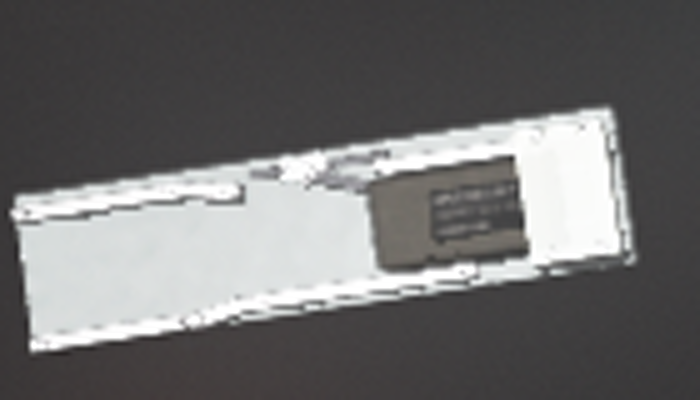

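View pics/m7.png

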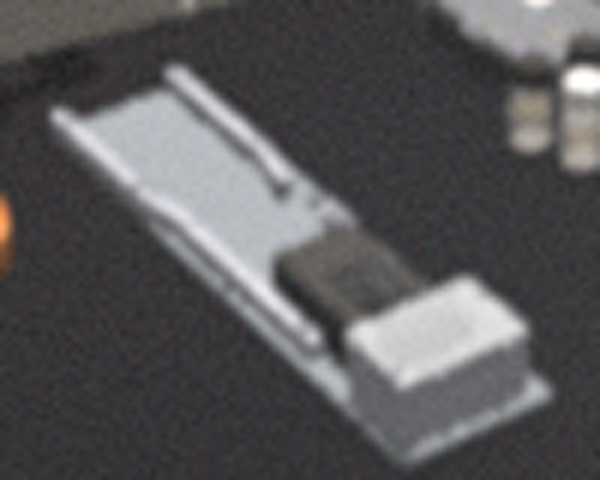

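The top view shows the pack's rear end at crop x≈372, with the dark pawl blade still visible from (310,178) to (370,190) just behind it, as in the first picture. I'll compare the pawl pixels and check the other packs.

Run:
```python
from h import *
c=env.camera("top");a=cv2.imread("pics/top0.png").max(2);b=c["img"].max(2)
print(a[185:196,198:219]);print(b[185:196,198:219])
B=np.array([[.146,.989],[-.989,.146]])
q=px2w(c,np.array([[372,180],[380,270]])/5+[140,155]-.4,38)[:,:2]
print("rear",(q-[583.6,161.2])@B)
for bx in((275,230,322,264),(332,238,380,270),(382,236,434,274)): print(rects(c,32,75,bx))
```

```text
[[ 92  90 111 140 173 218 174 209 220 223 219 216 217 218 218 204 144 128
  138 117 209]
 [209 199 226 249 254 254 254 217 196 188 186 140 139 153 152 151 141 168
  179 146 205]
 [252 253 244 241 251 253 254 186 148 156 160 162 164 165 155 142 157 247
  254 250 253]
 [249 250 252 254 215 251 253 178 132 180 189 203 219 220 220 220 232 249
  254 254 253]
 [249 253 253 240 249 187 181 154 176 177 212 216 215 217 220 221 204 149
  210 252 206]
 [253 252 244 187 215 163 145 148 151 157 171 157 159 176 213 219 219 221
  222 203 200]
 [217 201 216 204 131 128 138 149 160 148 146 152 153 161 157 174 175 216
  221 223 225]
 [217 217 218 142 207 219 220 141 111 119 133 165 168 149 147 157 102 210
  222 223 224]
 [218 219 219 218 219 220 220 221 223 224 223 195 187 126 119 122 117 212
  224 224 225]
 [219 219 219 220 221 222 221 222 224 224 223 223 223 223 223 222 222 223
  224 224 226]
 [221 220 220 221 222 222 223 224 224 223 222 222 222 223 223 222 222 224
  224 225 226]]
[[ 93  90 113 144 178 223 179 215 224 227 223 220 221 222 222 210 147 131
  142 120 215]
 [214 204 231 250 254 254 255 2
[... 297 characters left out ...]
 225 210 140
  209 253 205]
 [254 253 246 193 220 167 149 152 154 161 174 161 163 180 219 221 219 152
  134 119  93]
 [222 206 220 210 134 131 142 154 164 151 150 155 157 165 161 142 100  97
  100 104 110]
 [222 222 223 146 213 223 223 144 113 122 136 171 172 154 149 107 106 113
  115 115 117]
 [222 222 222 223 224 224 224 225 227 227 227 201 192 130 121 107 104 113
  115 115 117]
 [223 223 223 224 225 225 226 227 228 228 227 227 227 227 227 165 111 110
  114 116 114]
 [224 224 224 225 226 226 227 227 228 227 226 226 227 226 227 159 105 112
  115 114 115]]
rear [[ 20.07787617  21.77598797]
 [ 17.63014745 -25.55041854]]
[(463.2, -76.1, 91.4, 46.5, 83.2)]
[]
[(437.8, -358.3, 91.7, 46.6, 75.5)]
```

View pics/m8.png

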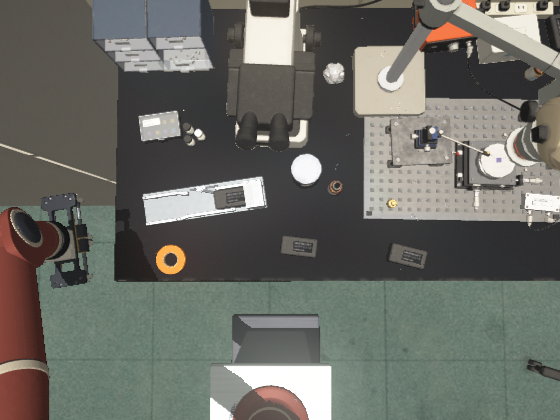

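The pawl blade's pixels match the first picture, so it is fully back out, with the pack's rear end just past its tip. The empty packs and bystanders are where they were. I'm handing in.

```bash
python3 -c "
from plant import env
print(env.hand_in(), env.state()['time_s'])"
```

```text
the job is handed in; nothing more can be done
the job is handed in; nothing more can be done
```

The full pack is latched in the dock, and I handed the job in at about 22 s on the robot's clock, against the 67 s limit.

- **Finding the heavy pack:** I lifted two of the three. pack_a pulled about 1.5 N, so it is empty, and I put it back. pack_b pulled about 4.2 N, which fits only the full one, so I never lifted pack_c.
- **Docking:** I laid pack_b lengthwise in the mouth and pushed it in with the closed fingers. Sliding took about 5 N. It met the back plate at an estimated 12 mm along from the middle place. I pushed to about 17 N, with the plate in roughly 9 mm, well short of the 22 mm hard stop. The pawl appeared to click just before that.
- **Backing off:** the push force fell away with the pack still pressing the plate in by an estimated 5 to 6 mm, so the pawl was holding it.
- **Last checks:** in the top view the pawl looks the same as in the first picture, standing out, with the pack's rear end at its tip. pack_a and pack_c are upright within about 1 mm of where they started. By eye, the bottle, tape roll and tub have not moved. The gripper is clear of everything.
- **Not checked or in doubt:** I did not tug the pack to test the latch. The camera put the pack's rear about 4 to 6 mm deeper than the arm's reading did, so the plate depths are estimates. The view of the pawl does not depend on them.

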